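# Put the pair of door wedges away head to tail

## Task

Put the two long door wedges away in the shallow wooden tray, flat on its floor with their pulls up, head to tail: the thick end of one beside the thin end of the other, sloping sides facing each other and straight sides along the tray's long walls, so that together they make a rectangle. Leave the short door wedge where it lies.

Things in the scene. Friction and masses are not known exactly. Their poses are not given: they have to be found in the camera images.
- tray: Shallow open dark-wood tray fixed to the desk: 148 x 112 mm outside, 22 high, walls 8, floor 6 mm thick, inside 132 x 96 mm (the pair packed head to tail measures 112 x 68; the same way round it does not fit). Origin: centre of its underside, at desk height. x along its long side, y along its short side, z up.
- wedge_a: Long light-wood door wedge on its side, loose: 112 mm long, 50 wide at the thick end, 18 at the thin, 30 high; one long side straight (rubber sole), one sloping. Flat pull upright on top, 12 mm (lengthwise, grip this) x 24 x 36 high. Origin: underside, below the pull, 65 mm from thin end, 18 from straight side. x: along straight side to thick end; y: to the slope; z up. 0.13 kg.
- wedge_b: Other long light-wood door wedge on its side, loose: 112 mm long, 50 wide at the thick end, 18 at the thin, 30 high; one long side straight (rubber sole), one sloping. Flat pull upright on top, 12 mm (lengthwise, grip this) x 24 x 36 high. Origin: underside, below the pull, 65 mm from thin end, 18 from straight side. x: along straight side to thick end; y: to the slope; z up. 0.13 kg.
- short_wedge: Short light-wood door wedge on its side, not of the pair: 74 mm long, 50 wide at the thick end, 18 at the thin, 30 high; one long side straight (rubber sole), one sloping. Flat pull upright on top, 12 mm (lengthwise, grip this) x 24 x 36 high. Origin: underside, below the pull, 43 mm from thin end, 18 from straight side. x: along straight side to thick end; y: to the slope; z up.
Things that resemble listed ones, but are neither listed nor needed, are in the scene too. What is shaped like the wedge_b but orange is not meant.

How it is judged:
By the outcome, as a careful person would: the job done as asked, in the order asked, and still so for the second after the job is handed in, with the robot touching nothing.
It also fails if it takes over 53 s, if anything falls off the work surface, if the arm or the gripper's body presses on something with over 40 N, if the wrist force passes 120 N, or if a joint passes its speed limit or range.

## Robot

A 6-joint arm with a two-finger parallel gripper is mounted at the origin on the work surface; the furniture and walls round the work are solid. World frame = base frame: x ahead of the robot, y to its left, z up, the work surface at z = 0. Lengths are in m, angles in rad, forces in N, time in s.
With the tool pointing down it reaches from about 0.275 to 0.875 m from the base axis. Payload 12.5 kg.
Tool frame: the origin (TCP) lies on the centre line of the jaws, within the pads' length; the fingertips stand r.finger_overhang ahead of it and the grasp point (between the pads) lies 3 mm ahead of it (r.finger_overhang is the distance from the TCP to the fingertips, in m); z points along the fingers, y is the line along which they close (so a half turn about z gives the same grasp; the last joint's range is limited). The gripper opens to 85 mm and grips with 20 to 120 N. Pads are 22 mm wide; open, the fingers measure 114 mm over their backs; the gripper's body (76 mm by 85 mm) begins 54 mm behind the grasp point. The pads swing forward as they close: fully open they stand 13 mm farther back than shut.
Start: joints at [-0.085, 0.351, 1.652, -0, 1.139, -0.085], TCP at [0.55, 0, 0.232] pointing down, gripper open.
Joint ranges: [-2.75, 2.75], [-0.79, 2.1], [0.01, 2.65], [-1.57, 4.71], [0.07, 3.14], [-2.87, 2.87]. Speed limits (rad/s): [2.22, 2.22, 2.79, 3.14, 3.14, 3.14].

## Interface

Orientations are given as a unit quaternion [x, y, z, w].
In Python, from cell import r, optics gives the robot as it stands. The module is installed in compiled form; this text tells all that it offers. Calls block until the motion is done:
- r.move_to(position, orientation): joint-space move of the TCP to a pose.
- r.move_linear(position, rot=None, vel=0.15): straight line of the TCP; rot=None keeps the orientation; vel is the mean speed in m/s.
- r.set_joints(angles): joint-space move.
- r.set_gripper(opening, squeeze=None): opening from 0.0 (shut) to 1.0 (fully open); squeeze is the grip in N (None keeps the last); returns when the fingers have stopped.
- r.sleep(seconds).
- r.inverse_kinematics(position, orientation): joint angles nearest the present ones, or None.
- optics.get_image(name): name is "scene" or "side" or "wrist"; returns a dict with "pixels" (400x640x3 uint8, red, green, blue), "depth" (400x640 float32, m along the optical axis (not along the pixel's ray), 0 where there is no reading), "fx", "fy", "cx", "cy" (pixels), "camera_from_world" (4x4, takes a point from world to camera coordinates); the wrist camera has in their place "mount" (4x4, takes a point from camera to tool coordinates, whose origin is the TCP and whose axes are the flange's). Camera axes: x right, y down, z forward; pixel columns grow to the right and rows downward; lengths in m; the calibration is good to about 2 mm. The wrist camera is an equidistant fisheye: a pixel r from the principal point sees the ray r / f radians off the axis. A picture is of the moment at which its call begins: read the wrist's pose just before it.
A pose or a line that the arm cannot do raises r.PlanningError and nothing moves.
- r.hand_in(): hands the job in; it is judged then, once.
Readings, each from a call of its own:
- r.current_t(): time.
- r.current_q(): joint angles.
- r.current_qvel(): joint speeds.
- r.current_effort(): joint torques, N m.
- r.current_tool_pos(): TCP position.
- r.current_ee_rot(): TCP orientation.
- r.current_contact_force(): force on the tool from outside, world axes, zero at the start.
- r.current_torque(): the same for the moment, N m.
- r.current_opening(): opening from 0.0 (shut) to 1.0 (fully open).
- r.current_finger_force(): force on a finger pad.
Only numpy, scipy, OpenCV 4.12 (cv2) and the standard library are available. Lean on these libraries where they do the work, as an engineer would, in place of code of your own. Each camera call takes 0.05 s, during which the arm holds its last target. There are 200 camera calls.

## Working session

There is one attempt and no reset: what is moved stays moved. The work goes in short steps, each a Python script; the robot and the scene stay as the last script left them, time stands still between calls to the robot, and variables do not carry over. Pictures are saved under pics/ and viewed, at most 10 in all, crops included, and the job is handed in when it is done.

```bash
mkdir -p pics
python3 - <<'E'
from cell import r, optics
import cv2, numpy as np
for n in ("scene","side"):
    d=optics.get_image(n); np.savez(f"{n}.npz",**d)
    cv2.imwrite(f"pics/{n}0.png",d["pixels"][:,:,::-1])
    M=np.linalg.inv(d["camera_from_world"]); print(n,d["fx"],d["cx"],d["cy"],M.round(3).tolist())
print(r.finger_overhang,r.current_t(),r.current_ee_rot(),r.current_tool_pos())
E
```

```text
scene 400.3268991774215 317.10289943566113 199.02336431381693 [[0.9, -0.32, 0.297, 0.257], [-0.437, -0.665, 0.606, -0.603], [0.004, -0.675, -0.738, 0.745], [0.0, 0.0, 0.0, 1.0]]
side 437.3458340031444 316.2890223498771 193.24451703711273 [[-0.499, 0.528, -0.688, 1.276], [0.867, 0.314, -0.388, 0.404], [0.011, -0.789, -0.614, 0.684], [0.0, 0.0, 0.0, 1.0]]
0.022 0.1 [ 7.07104643e-01  7.07108724e-01 -3.33957083e-04 -4.05780799e-04] [5.49706740e-01 5.96047458e-05 2.31314728e-01]
```

View pics/scene0.png

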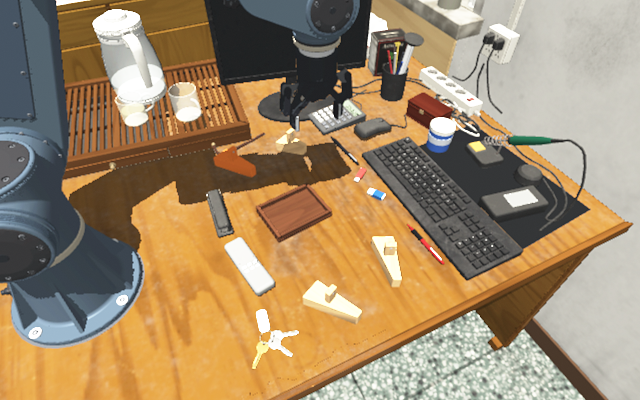

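View pics/side0.png

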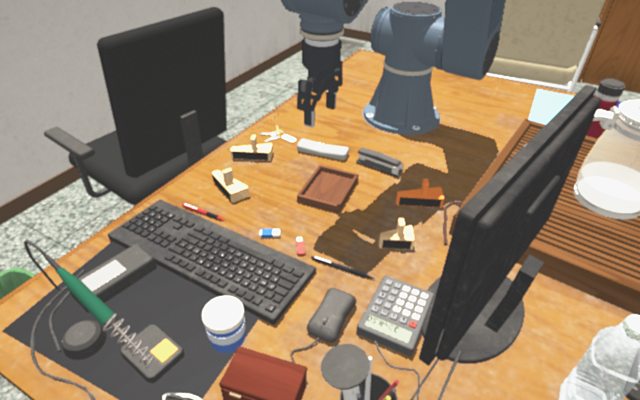

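The light wedges in the scene view are at (332,300), (387,260) and (292,142), partly in shadow. The orange one at (235,158) is the decoy, and the tray is at (293,212). Next I'll measure them from the depth.

```bash
cat > h.py <<'E'
import numpy as np, cv2
def cloud(d):
    z=d["depth"]; v,u=np.mgrid[:400,:640]
    c=np.stack([(u-d["cx"])/d["fx"]*z,(v-d["cy"])/d["fy"]*z,z,np.ones_like(z)],-1)
    return (c@np.linalg.inv(d["camera_from_world"]).T)[...,:3]
def topmap(d,zlo,zhi,hsvok=None,x0=.2,y0=-.5,s=1000,n=(700,700)):
    """1 mm plan raster [ix,iy] of the points between two heights"""
    P=cloud(d); m=(d["depth"]>0)&(P[...,2]>zlo)&(P[...,2]<zhi)
    if hsvok is not None: m&=hsvok(cv2.cvtColor(d["pixels"],cv2.COLOR_RGB2HSV).astype(int))
    return P[m]
def quad(pts):
    """4-corner convex outline of plan points (m)"""
    h=cv2.convexHull((pts*1e4).astype(np.int32))
    q=cv2.approxPolyN(h,4,ensure_convex=True) if hasattr(cv2,'approxPolyN') else cv2.approxPolyDP(h,80,True)
    return q.reshape(-1,2)/1e4
MODEL=lambda L,t: np.array([[-t,-.018],[L-t,-.018],[L-t,.032],[-t,0]])
def kabsch(M,Q):
    best=None
    if cv2.contourArea(Q.astype(np.float32),True)*cv2.contourArea(M.astype(np.float32),True)<0: Q=Q[::-1]
    for k in range(4):
        q=np.roll(Q,k,0); a=M-M.mean(0); b=q-q.mean(0)
        th=np.arctan2((a[:,0]*b[:,1]-a[:,1]*b[:,0]).sum(),(a*b).sum())
        R=np.array([[np.cos(th),-np.sin(th)],[np.sin(th),np.cos(th)]])
        t=q.mean(0)-R@M.mean(0); e=np.sqrt(((M@R.T+t-q)**2).sum(1).mean())
        if best is None or e<best[0]: best=(e,t,th)
    return best
E
python3 - <<'E'
from h import *
rough={}
for n in ("scene","side"):
    d=dict(np.load(n+".npz")); P=cloud(d)
    seeds={"scene":dict(A=(332,300),B=(387,260),S=(292,142),T=(293,212),O=(235,158)),"side":dict(A=(252,152),B=(230,183),S=(398,236),T=(328,187),O=(420,196))}[n]
    for k,(u,v) in seeds.items():
        p=np.median(P[v-3:v+4,u-3:u+4].reshape(-1,3),0); print(n,k,p.round(3))
        rough.setdefault(k,p)
        m=(d["depth"]>0)&(np.hypot(P[...,0]-rough[k][0],P[...,1]-rough[k][1])<.11)
        lo,hi=(.016,.026) if k=="T" else (.0235,.0355)
        m&=(P[...,2]>lo)&(P[...,2]<hi)
        nc,lab,st,_=cv2.connectedComponentsWithStats(cv2.morphologyEx(m.astype(np.uint8),cv2.MORPH_CLOSE,np.ones((5,5))))
        i=1+np.argmax(st[1:,4]); m&=lab==i
        q=P[m]; print("  n",m.sum(),"z",np.median(q[:,2]).round(4),"bbox px",st[i])
        pl=(P[...,2]>.045)&(P[...,2]<.064)&(np.hypot(P[...,0]-rough[k][0],P[...,1]-rough[k][1])<.07)&(d["depth"]>0)
        if k=="T":
            (c,w,a)=cv2.minAreaRect((q[:,:2]*1e3).astype(np.float32)); print("  rect",np.round(c,1),np.round(w,1),a)
        else:
            Q=quad(q[:,:2]); print("  sides",np.linalg.norm(Q-np.roll(Q,-1,0),axis=1).round(3))
            for L,t in ((.112,.065),(.074,.043)):
                e=kabsch(MODEL(L,t),Q); print("  L",L,"err",e[0].round(4),e[1].round(4),e[2].round(3))
            if pl.any(): print("  pull",P[pl].mean(0).round(3))
E
```

```text
scene A [ 0.452 -0.275  0.036]
  n 838 z 0.0293 bbox px [303 281  60  39 842]
  sides [0.05  0.119 0.021 0.111]
  L 0.112 err 0.0014 [ 0.4522 -0.2673] 2.044
  L 0.074 err 0.0191 [ 0.4539 -0.2697] 1.984
  pull [ 0.448 -0.272  0.056]
scene B [ 0.602 -0.238  0.029]
  n 592 z 0.0294 bbox px [372 237  30  45 593]
  sides [0.115 0.023 0.114 0.049]
  L 0.112 err 0.0022 [ 0.6144 -0.2273] 1.155
  L 0.074 err 0.0192 [ 0.6135 -0.2301] 1.093
  pull [ 0.611 -0.23   0.055]
scene S [0.575 0.206 0.03 ]
  n 204 z 0.0285 bbox px [276 135  31  14 207]
  sides [0.046 0.078 0.03  0.078]
  L 0.112 err 0.0184 [0.5722 0.215 ] 2.177
  L 0.074 err 0.005 [0.5742 0.2128] 2.113
  pull [0.574 0.21  0.055]
scene T [ 0.483 -0.011  0.007]
  n 649 z 0.0201 bbox px [256 183  76  56 677]
  rect [484.7 -11.1] [148.4 115.2] 7.199717044830322
scene O [0.411 0.205 0.034]
  n 331 z 0.0283 bbox px [214 149  42  22 345]
  sides [0.048 0.112 0.024 0.118]
  L 0.112 err 0.0036 [0.407  0.2104] 2.013
  L 0.074 err 0.0195 [0.4086 0.2079] 1.95
  pull [0.407 0.207 0.056]
side A [ 0.468 -0.259  0.027]
  n 308 z 0.0286 bbox px [231 144
[... 268 characters left out ...]
114 0.051]
  L 0.112 err 0.002 [ 0.6164 -0.2222] 1.154
  L 0.074 err 0.02 [ 0.6155 -0.2251] 1.093
  pull [ 0.618 -0.22   0.056]
side S [0.587 0.22  0.031]
  n 380 z 0.0294 bbox px [380 226  35  17 397]
  sides [0.051 0.079 0.024 0.074]
  L 0.112 err 0.0191 [0.5751 0.2213] 2.103
  L 0.074 err 0.0023 [0.5769 0.219 ] 2.042
  pull [0.582 0.22  0.056]
side T [ 0.481 -0.011  0.007]
  n 501 z 0.0207 bbox px [297 165  62  43 527]
  rect [485.7  -7.1] [151.3 112.4] 7.3553619384765625
side O [0.423 0.212 0.029]
  n 459 z 0.0293 bbox px [397 187  47  15 476]
  sides [0.054 0.115 0.024 0.112]
  L 0.112 err 0.0028 [0.4094 0.2159] 2.008
  L 0.074 err 0.0186 [0.411  0.2134] 1.946
  pull [0.416 0.218 0.056]
```

The two views agree. A (332,300) and B (387,260) fit the 112 mm model with errors of 1–5 mm. The candidates at (292,142), which fits 74 mm, and (235,158), which is orange, are ruled out. I'll check the choice in one crop and take a wrist look over B, A and the tray.

```bash
cat >> h.py <<'E'
from scipy.spatial.transform import Rotation as Rot
def quat(phi): return (Rot.from_euler('z',phi)*Rot.from_quat([.70710678,.70710678,0,0])).as_quat()
def wcloud(d,pos,q):
    z=d["depth"].astype(float); v,u=np.mgrid[:400,:640]
    a=(u-d["cx"])/d["fx"]; b=(v-d["cy"])/d["fy"]; t=np.hypot(a,b)+1e-9
    k=np.tan(np.minimum(t,1.5))/t*z
    c=np.stack([a*k,b*k,z,np.ones_like(z)],-1)@d["mount"].T
    return c[...,:3]@Rot.from_quat(q).as_matrix().T+pos
def wlook(r,optics,name):
    pos,q=r.current_tool_pos(),r.current_ee_rot(); d=optics.get_image("wrist")
    np.savez(name+".npz",**d,pos=pos,q=q); cv2.imwrite(f"pics/{name}.png",d["pixels"][:,:,::-1])
    return d,wcloud(d,pos,q)
def comp(P,d,c,rad,lo,hi):
    m=(d["depth"]>0)&(np.hypot(P[...,0]-c[0],P[...,1]-c[1])<rad)&(P[...,2]>lo)&(P[...,2]<hi)
    n,lab,st,_=cv2.connectedComponentsWithStats(cv2.morphologyEx(m.astype(np.uint8),cv2.MORPH_CLOSE,np.ones((5,5))))
    return P[m&(lab==1+np.argmax(st[1:,4]))] if n>1 else P[m]
def wedge(P,d,c,base=0.,L=.112,t=.065):
    q=comp(P,d,c,.1,base+.024,base+.0365); e=kabsch(MODEL(L,t),quad(q[:,:2]))
    pl=comp(P,d,c,.03,base+.055,base+.071)
    return e[0],e[1],e[2],np.median(q[:,2]),len(q),(cv2.minAreaRect((pl[:,:2]*1e3).astype(np.float32)) if len(pl)>5 else None)
E
python3 - <<'E'
from cell import r, optics
from h import *
d=np.load("scene.npz")["pixels"]; cv2.imwrite("pics/crop.png",cv2.resize(d[220:335,270:430,::-1],None,fx=4,fy=4))
r.move_to([.485,-.009,.2],quat(.127)); d,P=wlook(r,optics,"wT")
print(d["fx"],d["cx"],d["cy"],d["mount"].round(3).tolist(),(d["depth"]>0).mean())
q=comp(P,d,(.485,-.009),.12,.015,.027); print("T",len(q),cv2.minAreaRect((q[:,:2]*1e3).astype(np.float32)),np.median(q[:,2]))
r.move_to([.6154,-.225,.2],quat(1.155)); d,P=wlook(r,optics,"wB")
print("B",wedge(P,d,(.6154,-.225)))
print(r.current_t(),r.current_q())
E
```

```text
309.70691628693146 321.61180080792525 201.12529872302636 [[0.0, -0.961, -0.276, 0.069], [1.0, 0.0, -0.0, 0.001], [0.001, -0.276, 0.961, -0.142], [0.0, 0.0, 0.0, 1.0]] 0.9907265625
T 3697 ((485.25494384765625, -9.448387145996094), (148.794189453125, 112.32086944580078), 7.264749050140381) 0.021172119179875215
B (np.float64(0.0010759001486990122), array([ 0.61438262, -0.22504971]), np.float64(1.1506965457186449), np.float64(0.02951424719823076), 3161, ((614.5084838867188, -224.74591064453125), (11.1954984664917, 24.098634719848633), 66.13296508789062))
1.8 [-4.20489850e-01  5.72147267e-01  1.38801016e+00  1.29931283e-04
  1.18132743e+00 -1.57520322e+00]
```

View pics/crop.png

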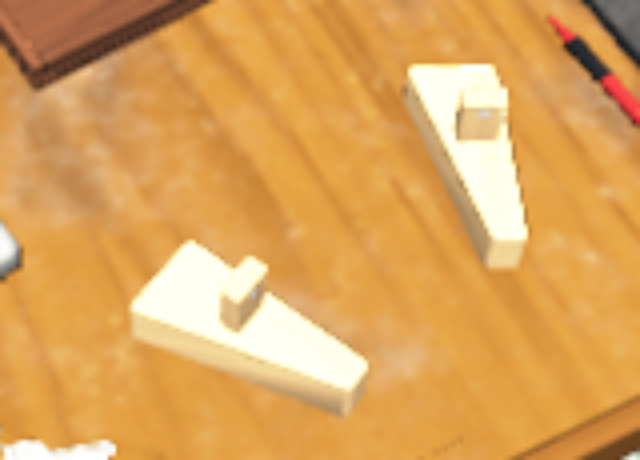

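View pics/wB.png

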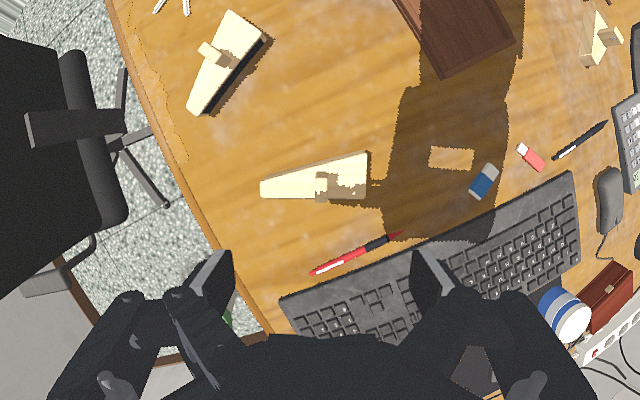

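The crop shows two long wedges of bare light wood with pulls up. In the wrist view B lies at about (320,177). Its wrist pose is good to about 1 mm and the tray measures 148.8×112.3, so I'll pick B.

```bash
cat >> h.py <<'E'
C=np.array([.48525,-.00945]); PSI=.1268
def T(x,y): return C+np.array([[np.cos(PSI),-np.sin(PSI)],[np.sin(PSI),np.cos(PSI)]])@[x,y]
E
python3 - <<'E'
from cell import r, optics
from h import *
p=np.array([.6144,-.2249]); phi=1.152
r.set_gripper(.5,40)
r.move_to([*p,.12],quat(phi)); r.move_linear([*p,.057])
f0=r.current_contact_force(); r.set_gripper(0,50)
print("op",r.current_opening(),r.current_finger_force(),f0)
r.move_linear([*p,.14],vel=.2)
print("lift",r.current_opening(),r.current_contact_force()-f0)
t=T(9,-17); r.move_to([*t,.14],quat(PSI)); r.sleep(.3)
d,P=wlook(r,optics,"wBheld"); tp=r.current_tool_pos(); print(tp,t)
print("held",wedge(P,d,tp[:2],base=tp[2]-.057)); print(r.current_t())
E
```

```text
op 0.12315371469969995 50.40966331958771 [ 0.12591443 -0.40679837  0.05356499]
lift 0.12353507554324128 [-0.17790031 -0.16770227 -2.42833139]Traceback (most recent call last):
  File "<stdin>", line 10, in <module>
cell.PlanningError: the arm cannot take that pose within its joint ranges
```

Run:
```python
from cell import r
from h import *
for z in (.2,.14,.08,.063):
  for xy in (T(9,-17),T(-9,19)):
    for dphi in (0,np.pi,-np.pi):
      q=r.inverse_kinematics([*xy,z],quat(PSI+dphi)); print(z,xy.round(3),round(dphi,1),None if q is None else np.round(q,2))
print(r.current_q().round(2), r.current_tool_pos())
```

```text
0.2 [ 11.563 -15.735] 0 None
0.2 [ 11.563 -15.735] 3.1 None
0.2 [ 11.563 -15.735] -3.1 None
0.2 [-10.845  17.7  ] 0 None
0.2 [-10.845  17.7  ] 3.1 None
0.2 [-10.845  17.7  ] -3.1 None
0.14 [ 11.563 -15.735] 0 None
0.14 [ 11.563 -15.735] 3.1 None
0.14 [ 11.563 -15.735] -3.1 None
0.14 [-10.845  17.7  ] 0 None
0.14 [-10.845  17.7  ] 3.1 None
0.14 [-10.845  17.7  ] -3.1 None
0.08 [ 11.563 -15.735] 0 None
0.08 [ 11.563 -15.735] 3.1 None
0.08 [ 11.563 -15.735] -3.1 None
0.08 [-10.845  17.7  ] 0 None
0.08 [-10.845  17.7  ] 3.1 None
0.08 [-10.845  17.7  ] -3.1 None
0.063 [ 11.563 -15.735] 0 None
0.063 [ 11.563 -15.735] 3.1 None
0.063 [ 11.563 -15.735] -3.1 None
0.063 [-10.845  17.7  ] 0 None
0.063 [-10.845  17.7  ] 3.1 None
0.063 [-10.845  17.7  ] -3.1 None
[-0.42  0.63  1.44 -0.    1.07 -1.57] [ 0.61385299 -0.22468025  0.13902897]
```

My mistake: the tray offsets were in mm, not m.

```bash
sed -i 's/@\[x,y\]/@[x\/1e3,y\/1e3]/' h.py
python3 - <<'E'
from cell import r, optics
from h import *
t=T(9,-17); r.move_to([*t,.14],quat(PSI)); r.sleep(.3)
d,P=wlook(r,optics,"wBheld"); tp=r.current_tool_pos(); print(tp,t)
print("held",wedge(P,d,tp[:2],base=tp[2]-.057)); print(r.current_t())
E
```

```text
[ 0.49640196 -0.02538368  0.13990866] [ 0.49632757 -0.02517537]
held (np.float64(0.000818179549470822), array([ 0.49703171, -0.02482479]), np.float64(0.11206580728004284), np.float64(0.11101373509132245), 7903, ((494.8966064453125, -21.381744384765625), (28.56981086730957, 30.065303802490234), 59.952396392822266))
5.7583
```

View pics/wBheld.png

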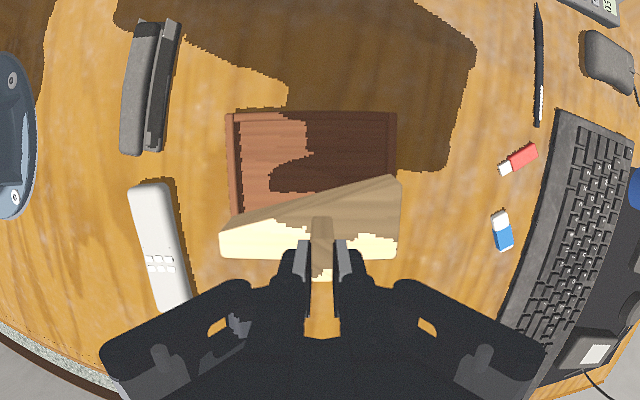

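B is held within about 1 mm of nominal over the tray (wedge at (310,225), thick end right, slope toward the far wall). I'll lower it and release, then look at it and at A.

Run:
```python
from cell import r, optics
from h import *
f0=r.current_contact_force(); q=quat(PSI+.01); t=T(8.7,-17.2)
r.move_linear([*t,.075],q,vel=.1)
z=.069
while z>.062:
    r.move_linear([*t,z],q,vel=.03); f=r.current_contact_force()-f0
    if f[2]>4: break
    z-=.0015
print("z",z,f,r.current_tool_pos())
r.set_gripper(.45); r.move_linear([*t,.14],q,vel=.2)
r.move_to([*T(9,-17),.2],quat(PSI)); d,P=wlook(r,optics,"wBplaced")
e=wedge(P,d,T(9,-17),base=.006); print(e)
Ri=np.array([[np.cos(PSI),np.sin(PSI)],[-np.sin(PSI),np.cos(PSI)]]); print("tray frame mm",Ri@(e[1]-C)*1e3,"dyaw",e[2]-PSI)
r.move_to([.453,-.2645,.2],quat(2.04-np.pi)); d,P=wlook(r,optics,"wA"); print("A",wedge(P,d,(.453,-.2645)))
print(r.current_t())
```

```text
z 0.066 [-0.45043232  0.29895146  6.19726323] [ 0.49627094 -0.02534998  0.06641524]
(np.float64(0.0011940434276269205), array([ 0.49677891, -0.02468076]), np.float64(0.12556446382644887), np.float64(0.0375206214729915), 3388, ((496.1065368652344, -24.02632713317871), (10.926102638244629, 23.653934478759766), 7.217319965362549))
tray frame mm [  9.51026196 -16.56643346] dyaw -0.0012355361735511272
A (np.float64(0.0013364943766611293), array([ 0.4530016 , -0.26537692]), np.float64(2.025139018732072), np.float64(0.029539498831435904), 3298, ((453.6880187988281, -265.68572998046875), (23.558454513549805, 12.046010971069336), 27.19816017150879))
9.7167
```

View pics/wBplaced.png

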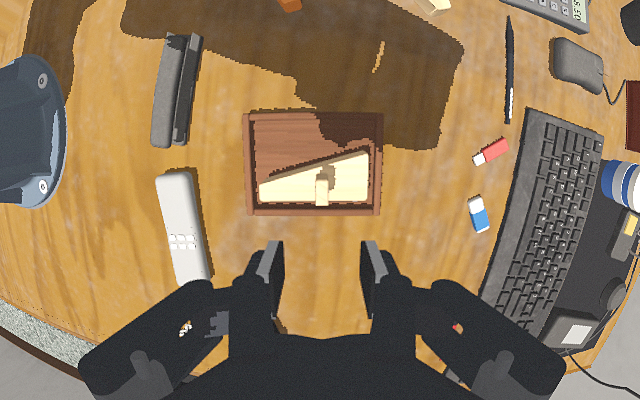

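B lies flat in the tray at (9.5,−16.6) mm with no yaw error (pixel (315,180)). Next is A.

Run:
```python
from cell import r, optics
from h import *
p=np.array([.4533,-.2655]); phi=2.036-np.pi
r.move_to([*p,.12],quat(phi)); r.move_linear([*p,.057])
f0=r.current_contact_force(); r.set_gripper(0,50)
print("op",r.current_opening(),r.current_finger_force(),f0)
r.move_linear([*p,.15],vel=.2)
t=T(-8.5,19); r.move_to([*t,.15],quat(PSI)); r.sleep(.3)
d,P=wlook(r,optics,"wAheld"); tp=r.current_tool_pos()
e=wedge(P,d,tp[:2],base=tp[2]-.059); print("held",e)
Ri=np.array([[np.cos(PSI),np.sin(PSI)],[-np.sin(PSI),np.cos(PSI)]]); print("tcp",Ri@(tp[:2]-C)*1e3,"wedge",Ri@(e[1]-C)*1e3,"dyaw",(e[2]-PSI)%(2*np.pi)-np.pi,r.current_t())
```

```text
op 0.1202166423670413 49.72992718219757 [ 0.21110961 -0.07621488  0.8729702 ]
held (np.float64(0.0011569973150198406), array([0.47499135, 0.00647554]), np.float64(-3.0182746340008717), np.float64(0.12103679732708604), 8032, ((475.63214111328125, 6.448245048522949), (23.41905975341797, 24.917015075683594), 8.094085693359375))
tcp [-8.49684468 18.5174216 ] wedge [-8.16233604 17.09500044] dyaw -0.003481980411078389 13.0917
```

View pics/wAheld.png

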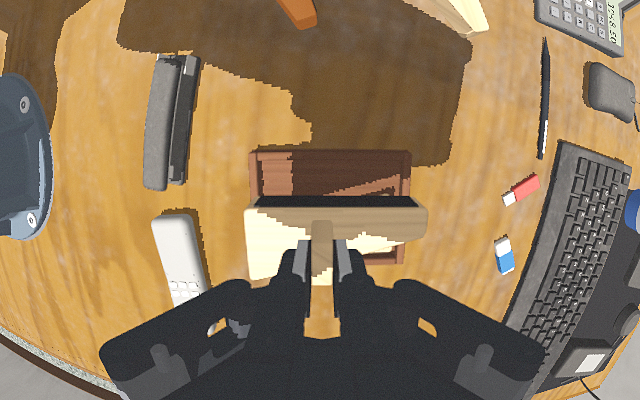

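A is held (pixel (330,235)), aligned, and about 1.5 mm short of the tool in y. I'll lower it with about 4 mm clearance, slide it against B, and release.

Run:
```python
from cell import r, optics
from h import *
Ri=np.array([[np.cos(PSI),np.sin(PSI)],[-np.sin(PSI),np.cos(PSI)]])
q=quat(PSI); x,y=-8.8,21.5
r.move_linear([*T(x,y),.15],q,vel=.1); r.sleep(.2); f0=r.current_contact_force()
r.move_linear([*T(x,y),.075],q,vel=.1)
z=.069
while z>.0615:
    r.move_linear([*T(x,y),z],q,vel=.03); f=r.current_contact_force()-f0
    if f[2]>3: break
    z-=.001
print("down",z,f)
z+=.0008; r.move_linear([*T(x,y),z],q,vel=.03); r.sleep(.1); b=Ri@r.current_contact_force()[:2]
while y>15.5:
    y-=.5; r.move_linear([*T(x,y),z],q,vel=.03); f=Ri@r.current_contact_force()[:2]-b
    if f[1]>3: break
print("slid",y,f)
r.set_gripper(.45); r.move_linear([*T(x,y),.14],q,vel=.2)
r.move_to([*T(0,-20),.22],q); r.sleep(.3); d,P=wlook(r,optics,"wfin")
for c in ((9,-17),(-9,16)):
    e=wedge(P,d,T(*c),base=.006); print("fit",e[0],"tray mm",Ri@(e[1]-C)*1e3,"dyaw",e[2]-PSI,"ztop",e[3],"pull",Ri@(np.array(e[5][0])/1e3-C)*1e3,e[5][1:])
print(r.current_t())
cv2.imwrite("pics/fincrop.png",cv2.resize(d["pixels"][100:260,220:420,::-1],None,fx=3.5,fy=3.5))
```

```text
down 0.066 [-3.55501622  0.40404504  5.84079249]
slid 15.5 [0.0143737  0.89252372]
fit 0.020469538387162044 tray mm [-9.10179142 -2.49401802] dyaw -3.257273096537975 ztop 0.03750734192957206 pull [  9.27281253 -17.87848926] ((10.699488639831543, 23.767539978027344), 7.364250659942627)
fit 0.020469538387162044 tray mm [-9.10179142 -2.49401802] dyaw -3.257273096537975 ztop 0.03750734192957206 pull [-8.81665511 14.20398126] ((12.312162399291992, 23.44606590270996), 6.962916851043701)
20.5833
```

View pics/fincrop.png

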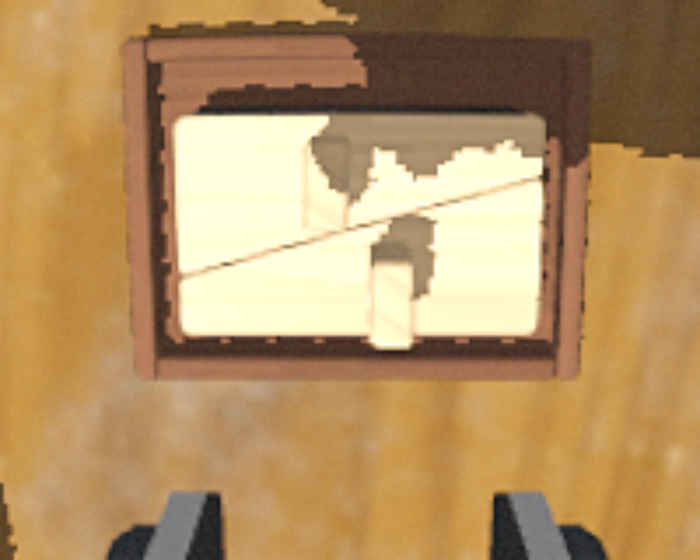

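The two wedges form a closed rectangle, with the slope seam running from (180,275) to (543,178), both flat with pulls up. The pulls are 32.1 mm apart in y, which is the nominal 32. The gripper is clear, so I'm handing in.

```bash
python3 -c "
from cell import r
print(r.hand_in(), r.current_t())"
```

```text
the job is handed in; nothing more can be done
the job is handed in; nothing more can be done
```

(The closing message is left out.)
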